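Trap the sinking block in the bench stop

TASK

Ready the sinking block (the pale wooden block with the round hollow) for hammering: push it along the bench, away from the robot, into the steel stop fixture, then push the sliding jaw along so that the block is trapped in the corner, flush against both the long fence and the end stop, with the jaw touching its other end. Only push with the fingers: do not lift or tip the block, and leave all the other things on the bench where they are.

Things in the scene. Friction and masses are not known exactly. Their poses are not given: they have to be found in the camera images.
- block: Pale hardwood block, 90 mm (its x) by 125 mm (its y) by 45 mm tall, about 0.4 kg, with a round hollow 62 mm wide and 12 mm deep in its top; lies loose in front of the fixture's open side. Origin: centre of its underside; its +x side (a long side) goes against the fence.
- fixture: Steel L-shaped stop, 40 mm tall, fixed on the bench. Origin: inner corner at bench level. Fence: inner face is plane x = 0, y from +30 to -370 mm, 30 mm thick; feet and guide bar behind it to x = +65 mm. End stop: inner face is plane y = 0, x from 0 to -80 mm, 30 mm thick. The block belongs in the corner at negative x and y, 90 mm side along x, 125 mm side along y.
- jaw (a joint): Travel (m, 0 to 0.2) of the aluminium jaw towards the fixture's +y (the end stop). Its pressing face is at fixture y = -0.250 + travel. Plate 25 mm thick, 55 mm tall, x from -80 to -2 mm, bridging over the fence at that height. About 3 N of friction; stays where left; meets the seated block at 0.125. It may push the block along the fence.
- jaw_back (a point): Point in the middle of the jaw's back face (the side away from the end stop), 30 mm above the bench; push the jaw here, towards the fixture's +y. It lies 25 mm behind the pressing face, 41 mm in front of the fence face.
- cup: copper cup, 72 mm across the rim, 75 mm tall, standing near the outer side of the end stop; bystander. Origin: centre of its underside.
- stake: mushroom-shaped steel stake, 60 mm across the foot, 67 mm tall, standing left of the block; bystander. Origin: centre of its underside.
- collar: copper ring lying flat, 60 mm across, 14 mm tall, right of the block; bystander. Origin: centre of its underside.
- hammer: hammer lying right of the fixture, 260 mm long, handle towards the robot; bystander.
- bowl: copper bowl, 120 mm across, 40 mm tall, standing left of the cup; bystander. Origin: centre of its underside.
Things that resemble listed ones, but are neither listed nor needed, are in the scene too. What is shaped like the block but green, pink or purple is not meant.

How it is judged (in metres and radians):
On the way, in this order (a step that is already met when the one before it is completed fails the run):
1. the block is pushed into the bay, near the fence, while the jaw is still open (x of block in the frame of fixture above -0.065 m and y of block in the frame of fixture below -0.055 m and value of joint jaw below 0.115 m), for 0.1 s.
2. the jaw is slid up to trap the block (value of joint jaw above 0.12 m), for 0.2 s.
At the end, for the whole second after the job is handed in: The block lies flat on the bench in the corner, square to the fixture within 0.04 rad, within 4 mm of touching both the fence and the end stop, and the jaw's travel is over 0.1215 (3.5 mm from fully tight or less); the block is at rest (x of block in the frame of fixture between -0.049 and -0.042 m and y of block in the frame of fixture between -0.0665 and -0.0595 m and angle between the x axis of block and the x axis of fixture, either way round below 0.04 rad and angle between block's own z axis and vertical below 0.04 rad and height (world z) of block below 0.004 m and value of joint jaw above 0.1215 m and linear speed of block below 0.01 m/s).
It fails at once if the block is lifted or tipped (height (world z) of block above 0.012 m or angle between block's own z axis and vertical above 0.15 rad).
It fails at once if another thing on the bench is moved more than 20 mm (distance of any of cup, stake, collar, hammer, bowl from where it was at the start of the episode above 0.02 m).
It also fails if it takes over 51 s, if anything falls off the work surface, if the arm or the gripper's body presses on something with over 40 N, if the wrist force passes 120 N, or if a joint passes its speed limit or range.

ROBOT

A 6-joint arm with a two-finger parallel gripper is mounted at the origin on the work surface. World frame = base frame: x ahead of the robot, y to its left, z up, the work surface at z = 0. Lengths are in mm, angles in rad, forces in N, time in s.
With the tool pointing down it reaches from about 275 to 750 mm from the base axis. Payload 10.2 kg.
Tool frame: the origin (TCP) lies between the finger pads; the fingertips stand 25 mm ahead of it and the grasp point (between the pads) lies 6 mm ahead of it; z points along the fingers, y is the line along which they close (so a half turn about z gives the same grasp; the last joint's range is limited). The gripper opens to 85 mm and grips with 20 to 120 N. Pads are 22 mm wide; open, the fingers measure 114 mm over their backs; the gripper's body (76 mm by 85 mm) begins 54 mm behind the grasp point. The pads swing forward as they close: fully open they stand 13 mm farther back than shut.
Start: joints at [0.989, 0.313, 1.498, -0, 1.331, -0.223], TCP at [184.367, 491.569, 256.294] pointing down, gripper open.
Joint ranges: [-2.94, 2.94], [-0.97, 2.17], [0.19, 2.56], [-1.23, 4.37], [0.02, 3.11], [-2.88, 2.88]. Speed limits (rad/s): [2.39, 2.39, 3.01, 3.14, 3.14, 3.14].

INTERFACE

Orientations are given as a unit quaternion [w, x, y, z].
In Python, from rig import ctrl, eyes, finish_job gives the robot as it stands.
- The arm moves only by the tool step_arm, never from a script. Its argument "increments" is a list of rows, each an object of numbers: "dx", "dy", "dz": the shift along the tool's x, y, z in units of 25 mm (1.0 is 25 mm); "wx", "wy", "wz": the turn, a rotation vector about the tool's x, y, z in units of 6 degrees (1.0 is 6 degrees). A call has 1 to 5 rows; each row shifts and turns the commanded pose from where the row before left it, along the tool's axes as they then stand; what a row does not reach is not made up. A row lasts 1/10 s, in which the tool goes at most 50 mm and 8.59 degrees, less where a joint would pass 70% of its speed; a pose out of reach is approached as far as the arm can. A call is refused whole if a number of a shift passes 1 or a number of a turn 1, either way. A call with a gripper value outside its range is refused whole. "fingers" is the finger opening in mm, from 0 to 85.4, set as the call begins (left out, the last holds). The fingers move at their own pace and stop on an object; "squeeze" is the grip in N (left out, the last holds). Time passes only in rows, so rows that do not move let the fingers close. It gives the time, the measured TCP pose, the force, the opening and the grip force at its end, in the units of the state.
- ctrl.sense(): the state, without advancing time (a new reading comes with each control period).
- eyes.capture(name): name is "scene" or "top" or "wrist"; returns a dict with "frame" (420x560x3 uint8, blue, green, red), "fx", "fy", "cx", "cy" (pixels), "R" (3x3) and "t" (3): a world point X has camera coordinates R X + t; the wrist camera has in their place "tool_from_camera" (4x4, takes a point from camera to tool coordinates, whose origin is the TCP and whose axes are the flange's). Camera axes: x right, y down, z forward; pixel columns grow to the right and rows downward; lengths in mm; the calibration is good to about 2 mm. The wrist camera is an equidistant fisheye: a pixel r from the principal point sees the ray r / f radians off the axis. A picture is of the moment at which its call begins: read the wrist's pose just before it. There is no depth.
- finish_job(): hands the job in; it is judged then, once.
Trained networks look in the newest picture that a camera, given by its name, has taken for a name from the list of things; names that differ only in an ending like _2 or _b are one class to them, and where a whole thing is asked for, a point or a joint stands for the part that bears it (a point fixed in the world has none). Each returns a list of dicts, best first, with "p" (0 to 1); they miss things now and then, are a little off and sometimes report something else, mostly with a low value. They report only what shows in the picture. A call takes as long as a camera call. They do not tell look-alikes from the thing itself.
- eyes.cut_out(camera, label): "mask" (420x560 bool, what is visible of it).
- eyes.landmark_of(camera, label): "point" ([x, y, z] in mm, in the coordinates of the camera as it stood for that picture, good to about 4 mm: a listed point, or the origin of a listed thing).
The state is a dict: "time_s": time; "joints": joint angles; "dq": joint speeds; "tau": joint torques, N m; "eef_pos": TCP position; "ee_rot": TCP orientation; "force": force on the tool from outside, world axes, zero at the start; "wrist_torque": the same for the moment, N m; "grip_width": opening from 0.0 (shut) to 1.0 (fully open); "grip_force": force on a finger pad.
Only numpy, scipy, OpenCV 4.12 (cv2) and the standard library are available. Lean on these libraries where they do the work, as an engineer would, in place of code of your own. Each camera call takes 0.05 s, during which the arm holds its last target. There are 200 camera calls.

## Working session

There is one attempt and no reset: what is moved stays moved. The work goes in short steps, Python scripts to look and compute and a tool call to move; the robot and the scene stay as the last step left them, time stands still between calls to the robot, and variables do not carry over. Pictures are saved under pics/ and viewed, at most 10 in all, crops included, and the job is handed in when it is done.

Besides the shell and the picture viewer there is one more tool, called after "Request:" as name([rows], argument=value, ...), one row to a line, values as JSON. step_arm: Moves the arm, as the interface text tells. Its arguments: {"type":"object","properties":{"increments":{"type":"array"},"fingers":{"type":"number"},"squeeze":{"type":"number"}},"required":["increments"]}

```bash
mkdir -p pics; cat > h.py <<'E'
import numpy as np, cv2
from rig import ctrl, eyes, finish_job
def world(c,p): return np.array(c["R"]).T@(np.array(p)-np.array(c["t"]))
def pix(c,X):
    q=np.array(c["R"])@np.array(X)+np.array(c["t"]); return [c["fx"]*q[0]/q[2]+c["cx"],c["fy"]*q[1]/q[2]+c["cy"]]
def plane(c,u,v,z):
    d=np.array(c["R"]).T@np.array([(u-c["cx"])/c["fx"],(v-c["cy"])/c["fy"],1]); o=-np.array(c["R"]).T@np.array(c["t"])
    return o+d*(z-o[2])/d[2]
E
python3 - <<'E'
from h import *
ims=[]
for n in ["scene","top"]:
    c=eyes.capture(n); cv2.imwrite(f"pics/{n}0.png",c["frame"])
    for l in ["block","fixture","jaw","jaw_back","cup","stake","collar","hammer","bowl"]:
        for r in eyes.landmark_of(n,l):
            w=world(c,r["point"]); print(n,l,round(r["p"],2),w.round(0),np.round(pix(c,w)))
s=ctrl.sense();print(s["time_s"],s["ee_rot"],s["force"])
E
```

```text
scene block 0.96 [814. 272.   7.] [437. 279.]
scene block 0.7 [293. 291.  -1.] [318. 129.]
scene block 0.63 [ 599. -340.   -3.] [125. 328.]
scene block 0.58 [450.  98.   4.] [283. 194.]
scene fixture 0.75 [660. 184.  -3.] [361. 245.]Traceback (most recent call last):
  File "<stdin>", line 6, in <module>
ValueError: it knows: block, bowl, collar, cup, fixture, hammer, jaw_back, stake
```

View pics/scene0.png

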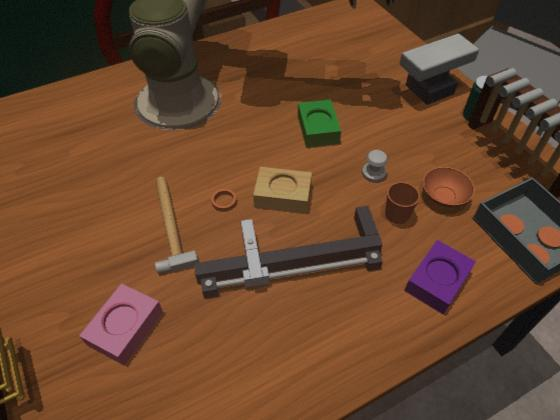

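The scene picture shows the pale block at (283,190). The look-alikes are green at (319,123), pink at (122,322) and purple at (441,275). The fixture fence runs from (200,268) to (380,245), the end stop is at (367,222), the jaw at (253,250) and the collar at (224,200). The stake is at (375,165), the cup at (401,203) and the bowl at (447,190).

```bash
python3 - <<'E'
from h import *
for n in ["scene","top"]:
    c=eyes.capture(n); cv2.imwrite(f"pics/{n}0.png",c["frame"])
    for l in ["block","fixture","jaw_back","cup","stake","collar","hammer","bowl"]:
        for r in eyes.landmark_of(n,l):
            w=world(c,r["point"]); print(n,l,round(r["p"],2),w.round(0),np.round(pix(c,w)))
print("top scale", pix(c,[450,98,45]),pix(c,[550,98,45]))
cv2.imwrite("pics/top0b.png",cv2.resize(c["frame"],(784,588),interpolation=cv2.INTER_CUBIC))
s=ctrl.sense();print(s["time_s"],s["ee_rot"],s["force"])
E
```

```text
scene block 0.98 [289. 289.  -3.] [317. 129.]
scene block 0.85 [449.  98.  -0.] [283. 195.]
scene block 0.85 [ 601. -340.   -4.] [125. 329.]
scene block 0.71 [815. 273.   4.] [438. 280.]
scene fixture 0.79 [661. 186.  -1.] [362. 245.]
scene jaw_back 0.69 [542. -47.  26.] [244. 240.]
scene cup 0.86 [629. 304.  -0.] [397. 214.]
scene stake 0.73 [630. 302.   3.] [397. 214.]
scene stake 0.6 [499. 328.   1.] [374. 174.]
scene collar 0.76 [407. -35.  -0.] [225. 203.]
scene hammer 0.86 [ 400. -170.   -5.] [170. 224.]
scene bowl 0.8 [635. 441.   1.] [444. 194.]
top block 0.76 [449.  92.  -2.] [270. 250.]
top block 0.66 [816. 267.  -2.] [209. 118.]
top block 0.62 [287. 282.  -3.] [198. 312.]
top fixture 0.71 [664. 182.  -3.] [238. 172.]
top jaw_back 0.61 [546. -56.  31.] [326. 213.]
top cup 0.84 [631. 304.  -0.] [193. 183.]
top stake 0.98 [497. 326.  -2.] [184. 232.]
top collar 0.58 [398. -39.  -1.] [319. 270.]
top hammer 0.63 [ 404. -172.   -6.] [368. 268.]
top bowl 0.92 [636. 435.  -2.] [146. 181.]
top bowl 0.34 [628. 300.  -2.] [195. 184.]
top scale [np.float64(267.04009530572887), np.float64(249.5404416022395)] [np.float64(267.4481435875872), np.float64(210.94869032974168)]
1.05 [ 1.51263210e-05  1.78414649e-01  9.83955392e-01 -2.86867945e-06] [-0.04178774  0.18526507 -0.27210242]
```

View pics/top0b.png

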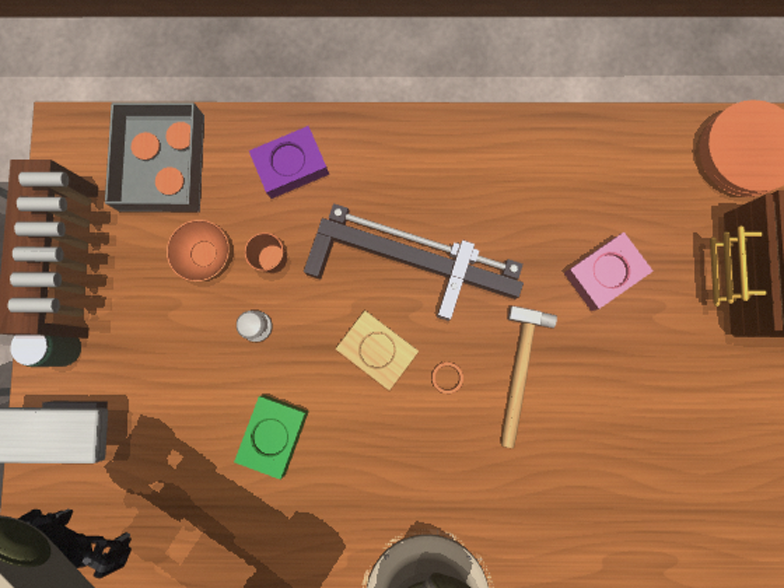

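The top picture shows the block at (377,350), turned about 20° to the fence. The fence runs from (325,230) to (520,288), the jaw plate is at (455,280) and the collar at (447,377). Next I measure the yaws and check the choice in a close crop.

```bash
cat >> h.py <<'E'
def rect(c,m,z):
    cn=max(cv2.findContours(m.astype(np.uint8),0,1)[0],key=cv2.contourArea)
    P=np.array([plane(c,u,v,z)[:2] for u,v in cn[:,0]],np.float32)
    return cv2.minAreaRect(P),P
E
python3 - <<'E'
from h import *
c=eyes.capture("top")
fr=c["frame"]
for l,z in [("block",45),("fixture",40),("jaw_back",55)]:
    for r in eyes.cut_out("top",l):
        R,P=rect(c,r["mask"],z); print(l,round(r["p"],2),np.round(R[0]),np.round(R[1]),round(R[2],1), np.round(cv2.boxPoints(R)).tolist())
        if l=="fixture":
            m=(r["mask"]&(fr.max(2)<95)).astype(np.uint8); m=cv2.morphologyEx(m,cv2.MORPH_OPEN,np.ones((3,3)))
            R,P=rect(c,m,40); print(" dark",np.round(R[0]),np.round(R[1]),R[2],np.round(cv2.boxPoints(R)).tolist())
            np.save("fx.npy",m)
cv2.imwrite("pics/crop.png",cv2.resize(fr[140:300,200:400],(800,640),interpolation=cv2.INTER_CUBIC)[:600])
E
```

```text
block 0.96 [450.  94.] [127.  94.] 54.5 [[375.0, 69.0], [452.0, 14.0], [526.0, 118.0], [449.0, 173.0]]
block 0.83 [ 596. -336.] [ 93. 141.] 33.8 [[518.0, -303.0], [597.0, -421.0], [674.0, -369.0], [596.0, -251.0]]
block 0.73 [293. 283.] [ 95. 131.] 71.5 [[215.0, 259.0], [340.0, 217.0], [370.0, 307.0], [246.0, 349.0]]
fixture 0.94 [604.  22.] [400. 156.] 72.2 [[468.0, -145.0], [617.0, -192.0], [739.0, 189.0], [591.0, 236.0]]
 dark [618. 176.] [40. 83.] 71.6780014038086 [[573.0, 170.0], [652.0, 143.0], [664.0, 182.0], [585.0, 208.0]]
jaw_back 0.7 [579. -50.] [ 47. 151.] 71.6 [[500.0, -48.0], [644.0, -96.0], [659.0, -52.0], [515.0, -4.0]]
```

View pics/crop.png

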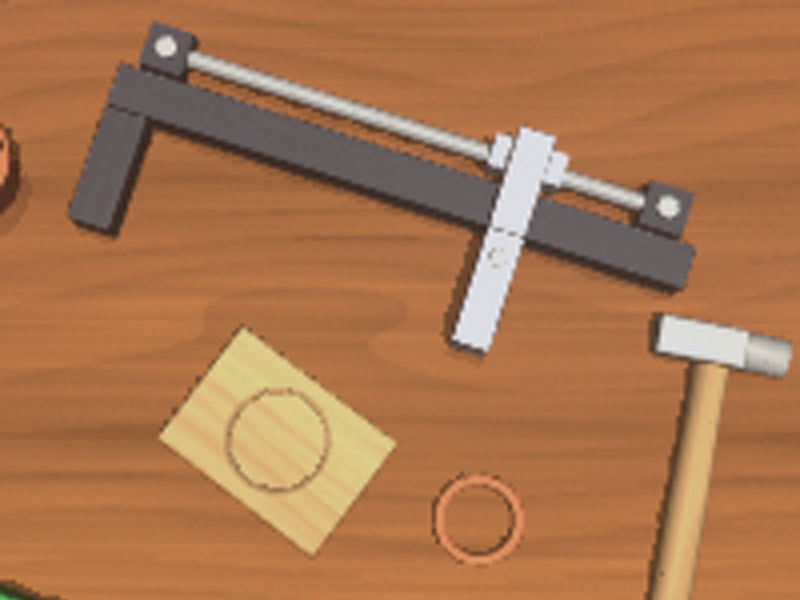

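The crop confirms the pale block at crop (278,440). The fence's inner top edge runs from (148,120) to (680,290), and the jaw's pressing face is at (452,340)–(497,230).

```bash
cat >> h.py <<'E'
def frame():
    d=np.load("fr.npy"); return d[:2],d[2]   # corner, yaw
def tofx(p):
    o,a=frame(); d=np.array(p[:2])-o; return np.array([d[0]*np.cos(a)+d[1]*np.sin(a), -d[0]*np.sin(a)+d[1]*np.cos(a)])
def fromfx(q):
    o,a=frame(); return o+[q[0]*np.cos(a)-q[1]*np.sin(a), q[0]*np.sin(a)+q[1]*np.cos(a)]
def goal(q,z,da=0):
    "shift in tool axes to fixture xy q, height z; and yaw change to tool y parallel to fence"
    from scipy.spatial.transform import Rotation as Ro
    s=ctrl.sense(); w=s["ee_rot"]; R=Ro.from_quat([w[1],w[2],w[3],w[0]]).as_matrix()
    g=np.r_[fromfx(q),z]-np.array(s["eef_pos"])
    ty=R[:2,1]; o,a=frame(); ey=np.array([-np.sin(a+da),np.cos(a+da)])
    if ty@ey<0: ey=-ey
    ang=np.arctan2(ty[0]*ey[1]-ty[1]*ey[0],ty@ey)
    print("t",round(s["time_s"],2),"tcp fx",tofx(s["eef_pos"]).round(1),"z",round(s["eef_pos"][2],1),"F",np.round(s["force"],1))
    print(" R",R.round(2).tolist()," units",(R.T@g/25).round(2),"yaw units wz",round(-np.degrees(ang)/6,2))
    Rn=Ro.from_euler('z',ang).as_matrix()@R; print(" after turn units",(Rn.T@g/25).round(2))
E
python3 - <<'E'
from h import *
c=eyes.capture("top")
q=lambda u,v,z:plane(c,200+u/4,140+v/4,z)[:2]
A,B=q(152,120,40),q(680,290,40); yaw=np.arctan2(-(A-B)[0],(A-B)[1]); print(A,B,yaw,np.linalg.norm(A-B))
J1,J2=q(452,340,55),q(497,230,55); print(J1,J2)
np.save("fr.npy",[A[0],A[1],yaw])
print("jaw face",tofx(J1),tofx(J2),"jb",tofx([545,-53]))
print("fence end chk",tofx(B), "block",tofx([450,94]),[tofx(p).round() for p in [[375,69],[452,14],[526,118],[449,173]]])
for n in ["cup","collar","stake"]:
    print(n,tofx({"cup":[630,304],"collar":[403,-37],"stake":[498,327]}[n]))
goal([-290,-150],26)
goal([-290,-150],90)
E
```

```text
[659.2739894  177.34945197] [ 547.87396268 -169.23024686] -0.31099673567992514 364.04320292563904
[513.15811683 -19.74774699] [584.58621459 -48.9694838 ]
jaw face [ -78.79329059 -232.35483944] [  -1.84959093 -238.31723271] jb [ -38.30344754 -254.26808802]
fence end chk [   0.         -364.04320293] block [-173.72933909 -143.39055242] [array([-237., -190.]), array([-147., -219.]), array([-109.,  -97.]), array([-199.,  -68.])]
cup [-66.62573197 111.61693245]
collar [-178.38769373 -282.48871824]
stake [-199.33174179   93.12058257]
t 1.3 tcp fx [-548.3  153.8] z 256.3 F [ 0.4 -0.1 -1.3]
 R [[-0.94, 0.35, 0.0], [0.35, 0.94, -0.0], [-0.0, -0.0, -1.0]]  units [-10.9  -11.64   9.21] yaw units wz -0.46
 after turn units [-10.33 -12.15   9.21]
t 1.3 tcp fx [-548.3  153.8] z 256.3 F [ 0.4 -0.1 -1.3]
 R [[-0.94, 0.35, 0.0], [0.35, 0.94, -0.0], [-0.0, -0.0, -1.0]]  units [-10.9  -11.64   6.65] yaw units wz -0.46
 after turn units [-10.33 -12.15   6.65]
```

Request:
step_arm([
  {"wz": -0.46, "dz": 0.5},
  {"dx": -0.8, "dy": -1, "dz": 0.5},
  {"dx": -0.8, "dy": -1, "dz": 0.5},
  {"dx": -0.8, "dy": -1, "dz": 0.5},
  {"dx": -0.8, "dy": -1, "dz": 0.5},
], fingers=85)

```text
invalid input at $.increments[0]: expected keys dx, dy, dz, wx, wy, wz
```

Request:
step_arm([
  {"dx": -0.8, "dy": -1, "dz": 0.5},
  {"dx": -0.8, "dy": -1, "dz": 0.5},
  {"dx": -0.8, "dy": -1, "dz": 0.5},
  {"dx": -0.8, "dy": -1, "dz": 0.5},
  {"dx": -0.8, "dy": -1, "dz": 0.5},
])

```text
invalid input at $.increments[0]: expected keys dx, dy, dz, wx, wy, wz
```

Request:
step_arm([
  {"dx": -0.8, "dy": -1, "dz": 0.5},
  {"dx": -0.8, "dy": -1, "dz": 0.5},
  {"dx": -0.7, "dy": -1, "dz": 0.5},
  {},
  {},
])

```text
invalid input at $.increments[0]: expected keys dx, dy, dz, wx, wy, wz
```

```bash
python3 - <<'E'
from h import *
d=np.load("fr.npy"); e=4*np.array([-np.sin(d[2]),np.cos(d[2])]); d[:2]+=e; np.save("fr.npy",d)
goal([-290,-155],26)
E
```

```text
t 1.3 tcp fx [-548.3  149.8] z 256.3 F [ 0.4 -0.1 -1.3]
 R [[-0.94, 0.35, 0.0], [0.35, 0.94, -0.0], [-0.0, -0.0, -1.0]]  units [-10.9  -11.68   9.21] yaw units wz -0.46
 after turn units [-10.33 -12.19   9.21]
```

All keys are needed in every row.

Request:
step_arm([
  {"dx": 0, "dy": 0, "dz": 0.5, "wx": 0, "wy": 0, "wz": -0.46},
  {"dx": -0.8, "dy": -1, "dz": 0.5, "wx": 0, "wy": 0, "wz": 0},
  {"dx": -0.8, "dy": -1, "dz": 0.5, "wx": 0, "wy": 0, "wz": 0},
  {"dx": -0.8, "dy": -1, "dz": 0.5, "wx": 0, "wy": 0, "wz": 0},
  {"dx": -0.8, "dy": -1, "dz": 0.5, "wx": 0, "wy": 0, "wz": 0},
], fingers=85)

```text
time_s: 1.8
eef_pos: [230.2, 370.8, 193.4]
ee_rot: [0.0, 0.154, 0.988, 0.0]
force: [0.9, -0.2, -0.4]
grip_width: 0.997
grip_force: 0.0
```

Request:
step_arm([
  {"dx": -0.8, "dy": -1, "dz": 0.5, "wx": 0, "wy": 0, "wz": 0},
  {"dx": -0.8, "dy": -1, "dz": 0.5, "wx": 0, "wy": 0, "wz": 0},
  {"dx": -0.8, "dy": -1, "dz": 0.5, "wx": 0, "wy": 0, "wz": 0},
  {"dx": -0.8, "dy": -1, "dz": 0.5, "wx": 0, "wy": 0, "wz": 0},
  {"dx": -0.8, "dy": -1, "dz": 0.5, "wx": 0, "wy": 0, "wz": 0},
])

```text
time_s: 2.3
eef_pos: [287.3, 221.2, 131.1]
ee_rot: [0.0, 0.155, 0.988, 0.0]
force: [1.5, 0.0, -0.3]
grip_width: 0.995
grip_force: 0.0
```

Request:
step_arm([
  {"dx": -0.8, "dy": -1, "dz": 0.5, "wx": 0, "wy": 0, "wz": 0},
  {"dx": -0.8, "dy": -1, "dz": 0.5, "wx": 0, "wy": 0, "wz": 0},
  {"dx": -0.7, "dy": -1, "dz": 0.5, "wx": 0, "wy": 0, "wz": 0},
  {"dx": 0, "dy": 0, "dz": 0, "wx": 0, "wy": 0, "wz": 0},
  {"dx": 0, "dy": 0, "dz": 0, "wx": 0, "wy": 0, "wz": 0},
])

```text
time_s: 2.8
eef_pos: [318.9, 133.1, 93.9]
ee_rot: [-0.0, 0.156, 0.988, 0.0]
force: [-0.1, 0.1, 0.5]
grip_width: 0.993
grip_force: 0.0
```

```bash
python3 - <<'E'
from h import *
goal([-290,-155],26)
E
```

```text
t 2.8 tcp fx [-310.5 -150.2] z 93.9 F [-0.1  0.1  0.5]
 R [[-0.95, 0.31, -0.0], [0.31, 0.95, 0.0], [0.0, 0.0, -1.0]]  units [-0.82 -0.19  2.71] yaw units wz -0.01
 after turn units [-0.82 -0.19  2.71]
```

Request:
step_arm([
  {"dx": 0, "dy": -0.2, "dz": 0.7, "wx": 0, "wy": 0, "wz": 0},
  {"dx": 0, "dy": 0, "dz": 0.7, "wx": 0, "wy": 0, "wz": 0},
  {"dx": 0, "dy": 0, "dz": 0.6, "wx": 0, "wy": 0, "wz": 0},
  {"dx": 0, "dy": 0, "dz": 0.5, "wx": 0, "wy": 0, "wz": 0},
  {"dx": 0, "dy": 0, "dz": 0.2, "wx": 0, "wy": 0, "wz": 0},
])

```text
time_s: 3.3
eef_pos: [316.9, 129.4, 25.9]
ee_rot: [-0.0, 0.154, 0.988, -0.0]
force: [-0.6, -0.3, -0.5]
grip_width: 0.998
grip_force: 0.0
```

Request:
step_arm([
  {"dx": -0.6, "dy": 0, "dz": 0, "wx": 0, "wy": 0, "wz": 0},
  {"dx": -0.6, "dy": 0, "dz": 0, "wx": 0, "wy": 0, "wz": 0},
  {"dx": -0.6, "dy": 0, "dz": 0, "wx": 0, "wy": 0, "wz": 0},
  {"dx": -0.4, "dy": 0, "dz": 0, "wx": 0, "wy": 0, "wz": 0},
  {"dx": -0.4, "dy": 0, "dz": 0, "wx": 0, "wy": 0, "wz": 0},
])

```text
time_s: 3.8
eef_pos: [379.7, 109.0, 26.6]
ee_rot: [0.0, 0.154, 0.988, 0.0]
force: [-0.4, 0.5, -0.1]
grip_width: 0.997
grip_force: 0.0
```

Request:
step_arm([
  {"dx": -0.4, "dy": 0, "dz": 0, "wx": 0, "wy": 0, "wz": 0},
  {"dx": -0.4, "dy": 0, "dz": 0, "wx": 0, "wy": 0, "wz": 0},
  {"dx": -0.4, "dy": 0, "dz": 0, "wx": 0, "wy": 0, "wz": 0},
  {"dx": -0.4, "dy": 0, "dz": 0, "wx": 0, "wy": 0, "wz": 0},
  {"dx": -0.4, "dy": 0, "dz": 0, "wx": 0, "wy": 0, "wz": 0},
])

```text
time_s: 4.3
eef_pos: [427.4, 93.2, 26.2]
ee_rot: [-0.0, 0.155, 0.988, -0.0]
force: [-1.9, 0.6, 0.9]
grip_width: 0.992
grip_force: 1.2
```

```bash
python3 - <<'E'
from h import *
c=eyes.capture("top"); goal([-106,-155],26)
for r in eyes.cut_out("top","block"):
    R,P=rect(c,r["mask"],45); print(round(r["p"],2),tofx(R[0]).round(),np.round(R[1]),round(R[2],1))
cv2.imwrite("pics/t1.png",cv2.resize(c["frame"][140:300,200:400],(750,600),interpolation=cv2.INTER_CUBIC))
E
```

```text
t 4.35 tcp fx [-193.3 -155. ] z 26.5 F [-0.2  0.   1.6]
 R [[-0.95, 0.31, 0.0], [0.31, 0.95, -0.0], [-0.0, 0.0, -1.0]]  units [-3.49  0.    0.03] yaw units wz -0.0
 after turn units [-3.49  0.    0.03]
0.89 [  98. -511.] [ 92. 140.] 34.8
0.85 [-381.  -16.] [ 97. 131.] 70.2
0.79 [113. 125.] [107. 127.] 23.8
0.58 [-114. -142.] [138.  65.] 82.2
```

View pics/t1.png

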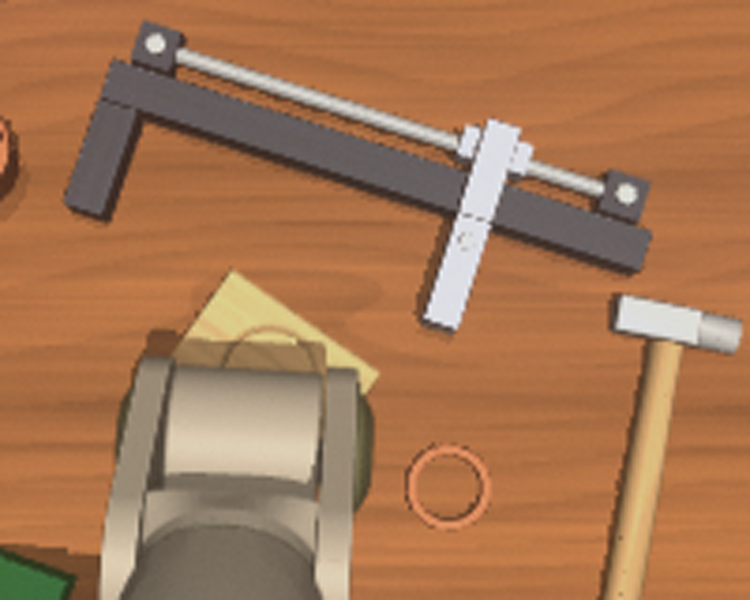

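The block's far edge now runs from (235,270) to (380,378). It moved about 26 mm but did not turn, because its near corner slipped between the fingers. I'll back off and shift +y so that the right finger pushes near that corner.

Request:
step_arm([
  {"dx": 0.7, "dy": 0, "dz": 0, "wx": 0, "wy": 0, "wz": 0},
  {"dx": 0.8, "dy": 0, "dz": 0, "wx": 0, "wy": 0, "wz": 0},
  {"dx": 0.7, "dy": 0, "dz": 0, "wx": 0, "wy": 0, "wz": 0},
  {"dx": 0, "dy": 0.5, "dz": 0, "wx": 0, "wy": 0, "wz": 0},
  {"dx": 0, "dy": 0.5, "dz": 0, "wx": 0, "wy": 0, "wz": 0},
])

```text
time_s: 4.9
eef_pos: [381.9, 134.4, 26.5]
ee_rot: [0.0, 0.155, 0.988, 0.0]
force: [1.0, 0.1, 0.4]
grip_width: 0.995
grip_force: 0.0
```

Request:
step_arm([
  {"dx": -0.4, "dy": 0, "dz": 0, "wx": 0, "wy": 0, "wz": 0},
  {"dx": -0.4, "dy": 0, "dz": 0, "wx": 0, "wy": 0, "wz": 0},
  {"dx": -0.4, "dy": 0, "dz": 0, "wx": 0, "wy": 0, "wz": 0},
  {"dx": -0.4, "dy": 0, "dz": 0, "wx": 0, "wy": 0, "wz": 0},
  {"dx": -0.4, "dy": 0, "dz": 0, "wx": 0, "wy": 0, "wz": 0},
])

```text
time_s: 5.4
eef_pos: [430.2, 118.1, 26.1]
ee_rot: [-0.0, 0.155, 0.988, -0.0]
force: [-1.6, 0.7, 0.9]
grip_width: 0.995
grip_force: 0.6
```

Request:
step_arm([
  {"dx": -0.4, "dy": 0, "dz": 0, "wx": 0, "wy": 0, "wz": 0},
  {"dx": -0.4, "dy": 0, "dz": 0, "wx": 0, "wy": 0, "wz": 0},
  {"dx": 0, "dy": 0, "dz": 0, "wx": 0, "wy": 0, "wz": 0},
])

```text
time_s: 5.7
eef_pos: [450.2, 112.1, 26.4]
ee_rot: [0.001, 0.155, 0.988, 0.0]
force: [-0.4, 0.1, 0.1]
grip_width: 0.996
grip_force: 0.0
```

```bash
python3 - <<'E'
from h import *
c=eyes.capture("top"); goal([-106,-130],26)
cv2.imwrite("pics/t2.png",cv2.resize(c["frame"][140:300,200:400],(750,600),interpolation=cv2.INTER_CUBIC))
E
```

```text
t 5.75 tcp fx [-180.  -130.1] z 26.3 F [-0.3 -0.2 -0.4]
 R [[-0.95, 0.31, 0.0], [0.31, 0.95, -0.0], [-0.0, 0.0, -1.0]]  units [-2.96  0.    0.01] yaw units wz 0.0
 after turn units [-2.96  0.    0.01]
```

View pics/t2.png

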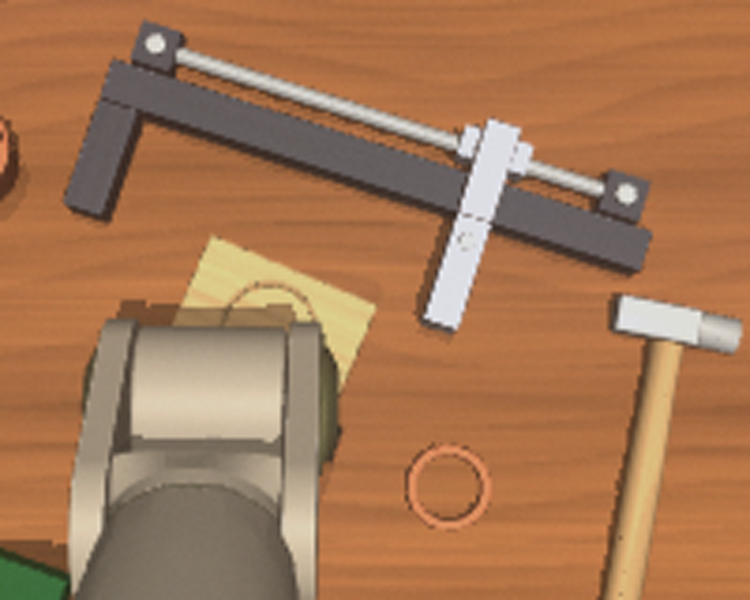

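The far edge (212,237)–(376,305) is now only about 5° off the fence line, and there is a 36 mm gap to the jaw. I'll keep pushing.

Request:
step_arm([
  {"dx": -0.4, "dy": 0, "dz": 0, "wx": 0, "wy": 0, "wz": 0},
  {"dx": -0.4, "dy": 0, "dz": 0, "wx": 0, "wy": 0, "wz": 0},
  {"dx": -0.4, "dy": 0, "dz": 0, "wx": 0, "wy": 0, "wz": 0},
  {"dx": -0.4, "dy": 0, "dz": 0, "wx": 0, "wy": 0, "wz": 0},
  {"dx": -0.4, "dy": 0, "dz": 0, "wx": 0, "wy": 0, "wz": 0},
])

```text
time_s: 6.25
eef_pos: [497.1, 97.1, 26.3]
ee_rot: [-0.0, 0.155, 0.988, 0.0]
force: [-2.0, 0.8, 0.3]
grip_width: 0.996
grip_force: 1.1
```

Request:
step_arm([
  {"dx": -0.3, "dy": 0, "dz": 0, "wx": 0, "wy": 0, "wz": 0},
  {"dx": -0.2, "dy": 0, "dz": 0, "wx": 0, "wy": 0, "wz": 0},
  {"dx": 0, "dy": 0, "dz": 0, "wx": 0, "wy": 0, "wz": 0},
])

```text
time_s: 6.55
eef_pos: [508.9, 93.3, 26.3]
ee_rot: [0.0, 0.155, 0.988, 0.0]
force: [-0.9, 0.4, -1.0]
grip_width: 0.997
grip_force: 0.0
```

```bash
python3 - <<'E'
from h import *
c=eyes.capture("top"); goal([-101,-130],26)
cv2.imwrite("pics/t3.png",cv2.resize(c["frame"][140:300,200:400],(750,600),interpolation=cv2.INTER_CUBIC))
E
```

```text
t 6.6 tcp fx [-117.8 -130. ] z 26.3 F [-0.2  0.1  0.4]
 R [[-0.95, 0.31, 0.0], [0.31, 0.95, -0.0], [-0.0, 0.0, -1.0]]  units [-0.67  0.    0.01] yaw units wz 0.0
 after turn units [-0.67  0.    0.01]
```

View pics/t3.png

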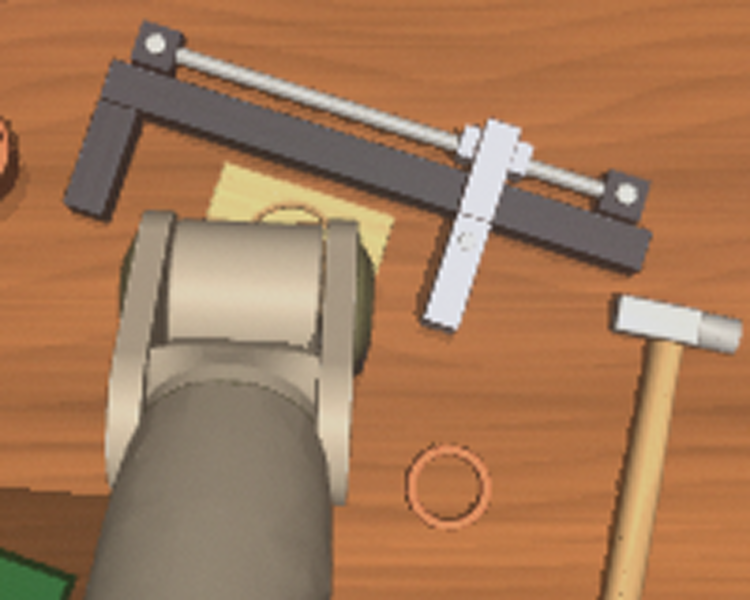

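The block's far edge (226,165)–(394,217) is now parallel to the fence, about 20 mm short of it. I'll push slowly until it makes contact.

Request:
step_arm([
  {"dx": -0.2, "dy": 0, "dz": 0, "wx": 0, "wy": 0, "wz": 0},
  {"dx": -0.2, "dy": 0, "dz": 0, "wx": 0, "wy": 0, "wz": 0},
  {"dx": -0.1, "dy": 0, "dz": 0, "wx": 0, "wy": 0, "wz": 0},
  {"dx": -0.1, "dy": 0, "dz": 0, "wx": 0, "wy": 0, "wz": 0},
  {"dx": 0, "dy": 0, "dz": 0, "wx": 0, "wy": 0, "wz": 0},
])

```text
time_s: 7.1
eef_pos: [522.9, 88.8, 26.3]
ee_rot: [0.0, 0.155, 0.988, 0.0]
force: [-0.3, 0.2, 0.1]
grip_width: 0.995
grip_force: 0.0
```

Request:
step_arm([
  {"dx": -0.06, "dy": 0, "dz": 0, "wx": 0, "wy": 0, "wz": 0},
  {"dx": -0.06, "dy": 0, "dz": 0, "wx": 0, "wy": 0, "wz": 0},
  {"dx": 0, "dy": 0, "dz": 0, "wx": 0, "wy": 0, "wz": 0},
])

```text
time_s: 7.4
eef_pos: [525.5, 88.0, 26.3]
ee_rot: [0.0, 0.155, 0.988, -0.0]
force: [-0.5, -0.2, -0.3]
grip_width: 0.991
grip_force: 0.3
```

Request:
step_arm([
  {"dx": -0.06, "dy": 0, "dz": 0, "wx": 0, "wy": 0, "wz": 0},
  {"dx": -0.06, "dy": 0, "dz": 0, "wx": 0, "wy": 0, "wz": 0},
  {"dx": 0, "dy": 0, "dz": 0, "wx": 0, "wy": 0, "wz": 0},
])

```text
time_s: 7.7
eef_pos: [525.6, 87.9, 26.0]
ee_rot: [-0.004, 0.154, 0.988, -0.0]
force: [-15.8, 3.9, 10.0]
grip_width: 0.994
grip_force: 7.7
```

Request:
step_arm([
  {"dx": -0.06, "dy": 0, "dz": 0, "wx": 0, "wy": 0, "wz": 0},
  {"dx": -0.06, "dy": 0, "dz": 0, "wx": 0, "wy": 0, "wz": 0},
  {"dx": 0, "dy": 0, "dz": 0, "wx": 0, "wy": 0, "wz": 0},
])

```text
time_s: 8.0
eef_pos: [525.6, 87.9, 25.6]
ee_rot: [-0.007, 0.154, 0.988, -0.0]
force: [-28.7, 8.4, 20.1]
grip_width: 0.996
grip_force: 15.4
```

The block is against the fence, with force building to about 30 N. I'll back off, rise, close the fingers and go behind the jaw.

Request:
step_arm([
  {"dx": 0.5, "dy": 0, "dz": 0, "wx": 0, "wy": 0, "wz": 0},
  {"dx": 0.8, "dy": 0, "dz": 0, "wx": 0, "wy": 0, "wz": 0},
  {"dx": 0.5, "dy": 0, "dz": -0.5, "wx": 0, "wy": 0, "wz": 0},
  {"dx": 0, "dy": 0, "dz": -1, "wx": 0, "wy": 0, "wz": 0},
  {"dx": 0, "dy": 0, "dz": -1, "wx": 0, "wy": 0, "wz": 0},
])

```text
time_s: 8.5
eef_pos: [488.0, 100.0, 89.6]
ee_rot: [-0.0, 0.155, 0.988, -0.0]
force: [0.4, 0.3, 0.6]
grip_width: 0.996
grip_force: 0.0
```

Request:
step_arm([
  {"dx": 0, "dy": -0.5, "dz": -1, "wx": 0, "wy": 0, "wz": 0},
  {"dx": 0, "dy": -1, "dz": -0.5, "wx": 0, "wy": 0, "wz": 0},
  {"dx": 0, "dy": -1, "dz": 0, "wx": 0, "wy": 0, "wz": 0},
  {"dx": 0, "dy": -1, "dz": 0, "wx": 0, "wy": 0, "wz": 0},
  {"dx": 0, "dy": -1, "dz": 0, "wx": 0, "wy": 0, "wz": 0},
], fingers=0)

```text
time_s: 9.0
eef_pos: [453.7, -8.2, 126.6]
ee_rot: [0.001, 0.155, 0.988, -0.0]
force: [0.6, 0.1, 0.2]
grip_width: 0.141
grip_force: 0.0
```

Request:
step_arm([
  {"dx": -0.7, "dy": -1, "dz": 0, "wx": 0, "wy": 0, "wz": 0},
  {"dx": -0.7, "dy": -1, "dz": 0, "wx": 0, "wy": 0, "wz": 0},
  {"dx": -0.7, "dy": -0.7, "dz": 0, "wx": 0, "wy": 0, "wz": 0},
  {"dx": -0.7, "dy": 0, "dz": 0, "wx": 0, "wy": 0, "wz": 0},
  {"dx": 0, "dy": 0, "dz": 0, "wx": 0, "wy": 0, "wz": 0},
])

```text
time_s: 9.5
eef_pos: [501.1, -94.0, 126.4]
ee_rot: [0.001, 0.155, 0.988, -0.0]
force: [0.1, 0.2, 0.3]
grip_width: -0.005
grip_force: 0.0
```

```bash
python3 - <<'E'
from h import *
goal([-41,-310],35)
for n in ["scene","top"]:
    c=eyes.capture(n)
    for r in eyes.landmark_of(n,"jaw_back")+eyes.landmark_of(n,"hammer"): w=world(c,r["point"]);print(n,r["p"],tofx(w).round(),w.round())
    for r in eyes.cut_out(n,"block"):
        R,P=rect(c,r["mask"],45); print(n,round(r["p"],2),tofx(R[0]).round(),np.round(R[1]),round(R[2],1))
cc=eyes.capture("scene"); cv2.imwrite("pics/s4.png",cc["frame"])
E
```

```text
t 9.5 tcp fx [ -67.6 -310.7] z 126.4 F [0.1 0.2 0.3]
 R [[-0.95, 0.31, 0.0], [0.31, 0.95, -0.0], [-0.0, -0.0, -1.0]]  units [-1.06  0.03  3.66] yaw units wz -0.01
 after turn units [-1.06  0.03  3.66]
scene 0.83 [ -40. -253.] [545. -47.  26.]
scene 0.81 [-139. -416.] [ 400. -173.   -4.]
scene 0.37 [-68. 108.] [628. 305.   0.]
scene 0.83 [ -40. -130.] [134.  97.] 72.0
scene 0.79 [129. 124.] [ 92. 154.] 24.6
scene 0.69 [ 113. -506.] [111. 133.] 34.2
scene 0.67 [-362.  -14.] [102. 172.] 70.6
top 0.75 [ -35. -256.] [549. -52.  31.]
top 0.86 [  97. -510.] [ 93. 141.] 34.3
top 0.71 [ -45. -131.] [128.  94.] 71.8
top 0.69 [-382.  -15.] [ 99. 132.] 71.9
top 0.62 [113. 125.] [105. 123.] 25.0
```

View pics/s4.png

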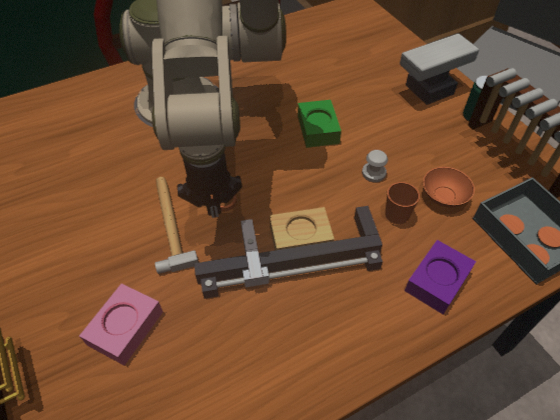

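The block is square at fixture (-45,-131), flush with the fence. The jaw is still open and the hand is behind it. I'll lower and then push.

Request:
step_arm([
  {"dx": -0.6, "dy": 0.1, "dz": 0.5, "wx": 0, "wy": 0, "wz": 0},
  {"dx": -0.46, "dy": 0.2, "dz": 0.8, "wx": 0, "wy": 0, "wz": 0},
  {"dx": 0, "dy": 0, "dz": 0.9, "wx": 0, "wy": 0, "wz": 0},
  {"dx": 0, "dy": 0, "dz": 0.8, "wx": 0, "wy": 0, "wz": 0},
  {"dx": 0, "dy": 0, "dz": 0.6, "wx": 0, "wy": 0, "wz": 0},
])

```text
time_s: 10.45
eef_pos: [526.9, -93.5, 35.0]
ee_rot: [-0.001, 0.155, 0.988, 0.0]
force: [-0.1, 1.2, -0.0]
grip_width: -0.002
grip_force: 0.0
```

Request:
step_arm([
  {"dx": 0, "dy": 0.3, "dz": 0, "wx": 0, "wy": 0, "wz": 0},
  {"dx": 0, "dy": 0.3, "dz": 0, "wx": 0, "wy": 0, "wz": 0},
  {"dx": 0, "dy": 0.3, "dz": 0, "wx": 0, "wy": 0, "wz": 0},
  {"dx": 0, "dy": 0.3, "dz": 0, "wx": 0, "wy": 0, "wz": 0},
  {"dx": 0, "dy": 0.3, "dz": 0, "wx": 0, "wy": 0, "wz": 0},
])

```text
time_s: 10.95
eef_pos: [539.5, -57.7, 37.2]
ee_rot: [0.001, 0.155, 0.988, -0.0]
force: [-2.0, -2.6, 5.5]
grip_width: 0.001
grip_force: 3.2
```

Request:
step_arm([
  {"dx": 0, "dy": 0.3, "dz": 0, "wx": 0, "wy": 0, "wz": 0},
  {"dx": 0, "dy": 0.3, "dz": 0, "wx": 0, "wy": 0, "wz": 0},
  {"dx": 0, "dy": 0.3, "dz": 0, "wx": 0, "wy": 0, "wz": 0},
  {"dx": 0, "dy": 0.3, "dz": 0, "wx": 0, "wy": 0, "wz": 0},
  {"dx": 0, "dy": 0.3, "dz": 0, "wx": 0, "wy": 0, "wz": 0},
])

```text
time_s: 11.45
eef_pos: [550.9, -22.2, 37.2]
ee_rot: [0.001, 0.155, 0.988, -0.0]
force: [-2.5, -5.1, 6.3]
grip_width: -0.0
grip_force: 4.3
```

```bash
python3 - <<'E'
from h import *
goal([-41,-164],36)
E
```

```text
t 11.45 tcp fx [ -42.2 -227.1] z 37.2 F [-2.5 -5.1  6.3]
 R [[-0.95, 0.31, 0.0], [0.31, 0.95, -0.0], [-0.0, -0.0, -1.0]]  units [-0.05  2.52  0.05] yaw units wz 0.01
 after turn units [-0.05  2.52  0.05]
```

Request:
step_arm([
  {"dx": 0, "dy": 0.3, "dz": 0, "wx": 0, "wy": 0, "wz": 0},
  {"dx": 0, "dy": 0.3, "dz": 0, "wx": 0, "wy": 0, "wz": 0},
  {"dx": 0, "dy": 0.3, "dz": 0, "wx": 0, "wy": 0, "wz": 0},
  {"dx": 0, "dy": 0.3, "dz": 0, "wx": 0, "wy": 0, "wz": 0},
  {"dx": 0, "dy": 0.3, "dz": 0, "wx": 0, "wy": 0, "wz": 0},
])

```text
time_s: 11.95
eef_pos: [562.3, 13.6, 37.2]
ee_rot: [0.001, 0.155, 0.988, -0.0]
force: [-3.5, -5.5, 7.6]
grip_width: -0.0
grip_force: 4.2
```

Request:
step_arm([
  {"dx": 0, "dy": 0.2, "dz": 0, "wx": 0, "wy": 0, "wz": 0},
  {"dx": 0, "dy": 0.2, "dz": 0, "wx": 0, "wy": 0, "wz": 0},
  {"dx": 0, "dy": 0.1, "dz": 0, "wx": 0, "wy": 0, "wz": 0},
  {"dx": 0, "dy": 0.1, "dz": 0, "wx": 0, "wy": 0, "wz": 0},
  {"dx": 0, "dy": 0, "dz": 0, "wx": 0, "wy": 0, "wz": 0},
])

```text
time_s: 12.45
eef_pos: [566.9, 28.1, 37.2]
ee_rot: [0.001, 0.155, 0.988, -0.0]
force: [-1.3, -1.3, 6.3]
grip_width: -0.003
grip_force: 3.2
```

```bash
python3 - <<'E'
from h import *
goal([-41,-164],36)
for n in ["top","scene"]:
    c=eyes.capture(n)
    for r in eyes.cut_out(n,"block"):
        R,P=rect(c,r["mask"],45); print(n,round(r["p"],2),tofx(R[0]).round(),np.round(R[1]),round(R[2],1))
cv2.imwrite("pics/s5.png",cv2.resize(c["frame"][160:320,180:400],(800,582),interpolation=cv2.INTER_CUBIC))
E
```

```text
t 12.45 tcp fx [ -42.2 -174.4] z 37.2 F [-1.3 -1.3  6.3]
 R [[-0.95, 0.31, 0.0], [0.31, 0.95, -0.0], [-0.0, 0.0, -1.0]]  units [-0.05  0.42  0.05] yaw units wz 0.01
 after turn units [-0.05  0.42  0.05]
top 0.92 [-46. -49.] [91. 94.] 72.9
top 0.91 [-338.  -17.] [97. 51.] 76.6
top 0.87 [113. 125.] [105. 124.] 23.6
top 0.86 [  98. -512.] [ 91. 140.] 34.2
scene 0.85 [129. 124.] [ 91. 154.] 23.6
scene 0.61 [-40. -60.] [125.  94.] 72.2
```

View pics/s5.png

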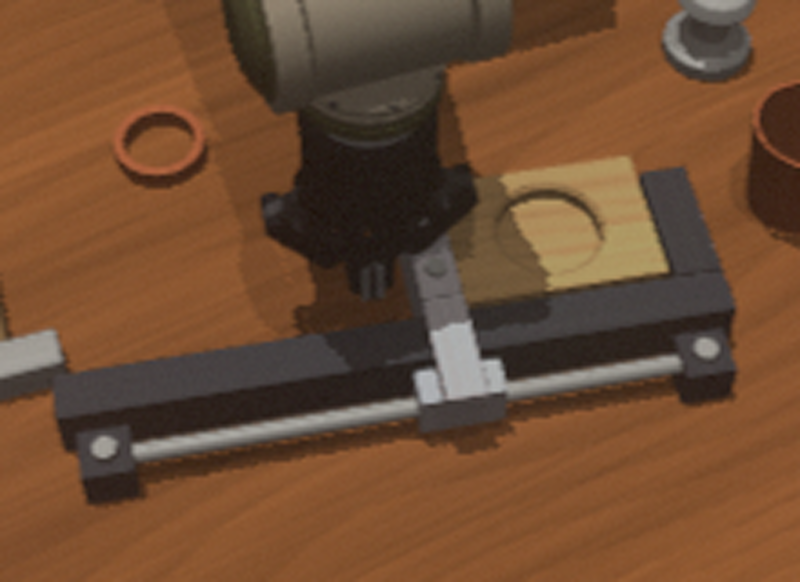

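The block's end at (640,175)–(668,270) is close to the end stop, and the jaw is against its other end. I'll push gently until the force rises.

Request:
step_arm([
  {"dx": 0, "dy": 0.08, "dz": 0, "wx": 0, "wy": 0, "wz": 0},
  {"dx": 0, "dy": 0.08, "dz": 0, "wx": 0, "wy": 0, "wz": 0},
  {"dx": 0, "dy": 0, "dz": 0, "wx": 0, "wy": 0, "wz": 0},
])

```text
time_s: 12.95
eef_pos: [568.1, 31.7, 37.2]
ee_rot: [0.001, 0.155, 0.988, -0.0]
force: [-1.2, -2.6, 6.1]
grip_width: 0.001
grip_force: 3.5
```

Request:
step_arm([
  {"dx": 0, "dy": 0.08, "dz": 0, "wx": 0, "wy": 0, "wz": 0},
  {"dx": 0, "dy": 0.08, "dz": 0, "wx": 0, "wy": 0, "wz": 0},
  {"dx": 0, "dy": 0, "dz": 0, "wx": 0, "wy": 0, "wz": 0},
])

```text
time_s: 13.25
eef_pos: [568.8, 33.1, 37.5]
ee_rot: [0.0, 0.154, 0.988, -0.002]
force: [-9.2, -19.8, 12.0]
grip_width: 0.001
grip_force: 10.4
```

Request:
step_arm([
  {"dx": 0, "dy": 0.04, "dz": 0, "wx": 0, "wy": 0, "wz": 0},
  {"dx": 0, "dy": 0, "dz": 0, "wx": 0, "wy": 0, "wz": 0},
])

```text
time_s: 13.45
eef_pos: [568.8, 33.2, 37.5]
ee_rot: [-0.0, 0.155, 0.988, -0.003]
force: [-11.1, -24.5, 12.8]
grip_width: 0.002
grip_force: 12.3
```

Request:
step_arm([
  {"dx": 0, "dy": -0.5, "dz": 0, "wx": 0, "wy": 0, "wz": 0},
  {"dx": 0, "dy": -1, "dz": 0, "wx": 0, "wy": 0, "wz": 0},
  {"dx": 0, "dy": -0.5, "dz": -1, "wx": 0, "wy": 0, "wz": 0},
  {"dx": 0, "dy": 0, "dz": -1, "wx": 0, "wy": 0, "wz": 0},
  {"dx": 0, "dy": 0, "dz": -1, "wx": 0, "wy": 0, "wz": 0},
])

```text
time_s: 13.95
eef_pos: [553.6, -11.3, 112.1]
ee_rot: [-0.0, 0.155, 0.988, 0.0]
force: [0.5, -0.3, 0.1]
grip_width: -0.003
grip_force: 0.0
```

Request:
step_arm([
  {"dx": 1, "dy": -1, "dz": -1, "wx": 0, "wy": 0, "wz": 0},
  {"dx": 1, "dy": -1, "dz": 0, "wx": 0, "wy": 0, "wz": 0},
  {"dx": 1, "dy": -1, "dz": 0, "wx": 0, "wy": 0, "wz": 0},
  {"dx": 1, "dy": -1, "dz": 0, "wx": 0, "wy": 0, "wz": 0},
  {"dx": 0, "dy": 0, "dz": 0, "wx": 0, "wy": 0, "wz": 0},
])

```text
time_s: 14.45
eef_pos: [425.5, -76.4, 136.3]
ee_rot: [-0.001, 0.156, 0.988, 0.0]
force: [0.6, -0.3, 0.0]
grip_width: -0.001
grip_force: 0.0
```

```bash
python3 - <<'E'
from h import *
for n in ["scene","top"]:
    c=eyes.capture(n)
    for l in ["jaw_back","fixture"]:
        for r in eyes.landmark_of(n,l): print(n,l,round(r["p"],2),tofx(world(c,r["point"])).round(1))
    for r in eyes.cut_out(n,"block"):
        R,P=rect(c,r["mask"],45)
        if abs(tofx(R[0])[0]+45)<30: print(n,round(r["p"],2),tofx(R[0]).round(1),np.round(R[1]),round(R[2],1))
cv2.imwrite("pics/t6.png",cv2.resize(c["frame"][150:240,220:340],(800,600),interpolation=cv2.INTER_CUBIC))
E
```

```text
scene jaw_back 0.88 [ -44.1 -145.6]
scene fixture 0.73 [2.4 5.3]
scene 0.69 [-40.2 -56.3] [123.  94.] 72.1
top jaw_back 0.64 [ -36.3 -151.3]
top fixture 0.7 [3.5 0.7]
top 0.87 [-46.  -61.2] [128.  99.] 72.5
```

View pics/t6.png

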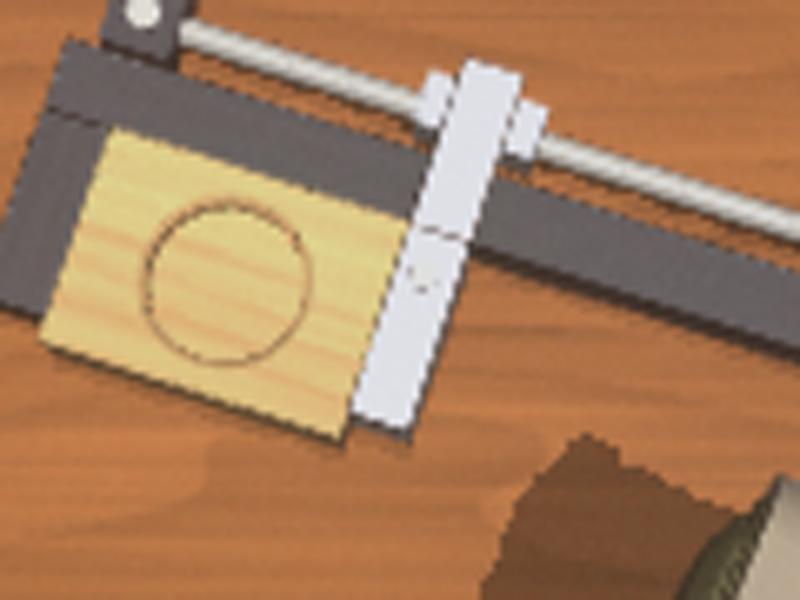

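The picture shows the block flush with the fence and the end stop, corner at (110,130), with the jaw tight against its right end and no visible gaps. I'm handing it in.

```bash
python3 -c "
from h import *
print(finish_job())"
```

```text
the job is handed in; nothing more can be done
None
```

The block is seated in the corner, flush against the fence and the end stop in the last picture, with the jaw tight against its other end; I handed the job in, but no verdict was returned.

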